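# Ease a gummed drying-cabinet door through its swing and shut it

### The arm

A 6-joint arm with a two-finger parallel gripper is mounted at the origin on the work surface. World frame = base frame: x ahead of the robot, y to its left, z up, the work surface at z = 0. Lengths are in m, angles in degrees, forces in N, time in s.
With the tool pointing down it reaches from about 0.375 to 0.9 m from the base axis. Payload 3.1 kg.
Tool frame: the origin (TCP) lies at the very end of the fingers, on their centre line; the grasp point (between the pads) lies 19 mm behind it; z points along the fingers, y is the line along which they close (so a half turn about z gives the same grasp; the last joint's range is limited). The gripper opens to 87 mm and grips with 3 to 60 N. Pads are 19 mm wide; open, the fingers measure 117 mm over their backs; the gripper's body (75 mm by 190 mm) begins 51 mm behind the grasp point.
Start: joints at [-73.997, 30.224, 82.088, -0, 67.689, -10.227], TCP at [0.276, -0.561, 0.223] pointing down, gripper open.
Joint ranges: [-176.69, 176.69], [-43.24, 126.21], [12.49, 139.97], [-82, 262], [0, 151.66], [-163.58, 163.58]. Speed limits (degrees/s): [159.86, 159.86, 180, 180, 180, 180].

### API

Orientations are given as a 3x3 rotation matrix whose columns are the frame's x, y, z axes.
In Python, from rig import * gives the robot as it stands.
- The arm moves only by the tool jog_arm, never from a script. Its arguments are lists of equal length, an entry for each row: "delta_pos": the shift along the world's x, y, z in cm, a list of three; "turn": the turn about the world's z in degrees; "grip": the closure, from 0 (fully open) to 1 (shut). In form: {"delta_pos": [[x, y, z], ...], "turn": [turn, ...], "grip": [grip, ...]}. A call has 1 to 12 rows; each row is the pose to reach, as a shift and turn from the pose commanded when the call began; what a row does not reach only later rows make up. A row lasts 1/8 s, in which the tool goes at most 62.5 mm and 10.7 degrees, less where a joint would pass 70% of its speed; a pose out of reach is approached as far as the arm can. A call with a gripper value outside its range is refused whole. The fingers move at their own pace and stop on an object; the grip force is fixed at half the most. Time passes only in rows, so rows that repeat a pose let the fingers close. It gives the time, the measured TCP pose, the force, the opening and the grip force at its end, in the units of the state.
- read_state(): the state, without advancing time (a new reading comes with each control period).
- capture(name): name is "scene" or "top"; returns a dict with "color" (420x560x3 uint8, blue, green, red), "fovy" (degrees; the focal length in pixels is half the picture's height over the tangent of half this angle, whatever the lens; pixels are square), "cx", "cy" (the principal point, pixels), "camera_from_world" (4x4, takes a point from world to camera coordinates). Camera axes: x right, y up, looking along -z (the intrinsics and any distortion apply to the point x, -y, -z); pixel columns grow to the right and rows downward; lengths in m; the calibration is good to about 2 mm. A picture is of the moment at which its call begins. There is no depth.
- hand_in(): hands the job in; it is judged then, once.
The state is a dict: "time_s": time; "joint_positions": joint angles; "qvel": joint speeds; "tau": joint torques, N m; "position": TCP position; "tcp_rot": TCP orientation; "force": force on the tool from outside, world axes, zero at the start; "moment": the same for the moment, N m; "opening": opening from 0.0 (shut) to 1.0 (fully open); "grasp_force": force on a finger pad.
Only numpy, scipy, OpenCV 4.12 (cv2) and the standard library are available. Lean on these libraries where they do the work, as an engineer would, in place of code of your own. Each camera call takes 0.05 s, during which the arm holds its last target. There are 200 camera calls.

### The job

The door of the small drying cabinet is gummed up with dried paste. Swing it open until you feel it come up solid against its stop and lean on it there for a moment, easing it slowly wherever it drags and never forcing it; then swing it back and press it fully shut on its gasket without slamming it. Leave the other things on the table alone.

Things in the scene. Friction and masses are not known exactly. Their poses are not given: they have to be found in the camera images.
- door (a joint): opening angle (rad) of the drying cabinet's door: 0 = shut, grows as it opens (clockwise seen from above, about an upright hinge). Starts ajar at 0.45 to 0.75. Its first part swings with 1 to 3 N and stays where left. Somewhere from 1.40 to 1.60 it meets a slightly springy stop where a push does not die away; a fair lean there is 5 to 12 N for half a second.
- cabinet: grey steel bench-top drying cabinet with a blue door, fixed: 240 wide, 280 deep, 250 mm high; origin under its centre; its x axis points from the door side to the back, y along the front from the free edge towards the hinge, z up. The shut door covers its front (-x) side.
- door_hinge (a point): on the hinge axis, 246 mm up. From some hidden angle between 0.8 and 1.25 dried paste in the hinge drags, in two hidden steps: drag grows with speed, like thick glue, and dies away in half a second once the push stands still. 10 N at 170 mm from the axis moves it 25 mm/s in the first step, 9 mm/s in the second. Once pushed through it stays free. Over 25 N on a face, even in a bump, is forcing it.
- shut_edge (a point): fixed point: where the top of the door's free edge lies when shut, 229 mm from door_hinge. Closing is free down to about 0.1 rad; there the gasket drags (about 4 to 8 N at 170 mm from the hinge when pushed slowly), then comes up firm at 0. Shut means under 0.04 rad (9 mm at the edge); it then stays shut.
- door_edge (a point): top of the door's free edge, mid-thickness, 229 mm from the hinge axis, 246 mm up; moves with the door. Door: 18 mm thick, from 42 to 246 mm above the table, hinge axis in its mid-plane, 0.55 to 0.9 kg. Its axes turn with the door: -x out of the outer face door_c0 (flush black cup pull, nothing to grip: push with the fingertips), +x out of the inner face door_c1, -y from hinge to edge.
- can_mid (a point): centre of a green drinks can, 66 mm across, 118 mm high, standing; leave alone.
- pot_mid (a point): centre of a clear paste jar with a white lid, 76 mm across, 90 mm high, standing; leave alone.
- brush: paint brush, 200 mm long, lying on the table; leave alone.
- foam_mid (a point): centre of a carved L-shaped white foam offcut, about 150 x 100 x 70 mm; leave alone.

How it is judged (in metres and radians):
On the way, in this order (a step that is already met when the one before it is completed fails the run):
1. the door has been swung back against its stop and leaned on there from inside (over 4 N on its inner face, none on the outer, standing still) for 0.3 s (value of joint door above 1.38 rad and contact force between the fingers and door_c1 above 4 N and contact force between the fingers and door_c0 below 1 N and velocity of joint door between -0.02 and 0.02 rad/s), for 0.3 s.
2. the door has been pressed shut (under 0.04 rad) (value of joint door below 0.04 rad), for 0.2 s.
At the end, for the whole second after the job is handed in: The door, having been leaned against its open stop, is shut (under 0.04 rad) and still (under 0.05 rad/s); the can, jar, brush and foam are within 25 mm of where they were (value of joint door below 0.04 rad and velocity of joint door between -0.05 and 0.05 rad/s and distance of each of can_mid, pot_mid, brush, foam_mid from where it was at the start of the episode below 0.025 m); the robot touches nothing.
It fails at once if the door was forced: more than 25 N on one of its faces (contact force between any of the fingers, the arm and door_c0 above 25 N or contact force between any of the fingers, the arm and door_c1 above 25 N).
It fails at once if the door was slammed (closing faster than 1 rad/s in its last 0.15 rad) (value of joint door below 0.15 rad and velocity of joint door below -1 rad/s).
It fails at once if a bystander was disturbed (moved over 25 mm) (distance of any of can_mid, pot_mid, brush, foam_mid from where it was at the start of the episode above 0.025 m).
It also fails if it takes over 72 s, if anything falls off the work surface, if the arm or the gripper's body presses on something with over 40 N, if the wrist force passes 120 N, or if a joint passes its speed limit or range.

## Working session

There is one attempt and no reset: what is moved stays moved. The work goes in short steps, Python scripts to look and compute and a tool call to move; the robot and the scene stay as the last step left them, time stands still between calls to the robot, and variables do not carry over. Pictures are saved under pics/ and viewed, at most 10 in all, crops included, and the job is handed in when it is done.

Besides the shell and the picture viewer there is one more tool, called after "Request:" by a JSON object that holds its "fn" and its "kwargs". jog_arm: Moves the arm, as the interface text tells. Its arguments: {"type":"object","properties":{"delta_pos":{"type":"array"},"turn":{"type":"array"},"grip":{"type":"array"}},"required":["delta_pos","turn","grip"]}

```bash
mkdir -p pics; ls; python3 - <<'E'
from rig import *
import cv2,numpy as np
for n in("scene","top"):
    c=capture(n);cv2.imwrite(f"pics/{n}0.png",c["color"]);np.save(f"{n}_cfw.npy",c["camera_from_world"])
    print(n,{k:v for k,v in c.items() if k!="color"})
print(read_state())
E
```

```text
pics
scene {'fovy': 44.5588545307463, 'cx': 285.7444698231845, 'cy': 212.6239957473857, 'camera_from_world': array([[-0.99045696, -0.13580397, -0.02350072,  0.54513576],
       [ 0.06631672, -0.6190812 ,  0.78252192, -0.1896749 ],
       [-0.12081844,  0.77349579,  0.62217936, -1.25802137],
       [ 0.        ,  0.        ,  0.        ,  1.        ]])}
top {'fovy': 55.96439730208732, 'cx': 271.9667820049535, 'cy': 203.00363269780024, 'camera_from_world': array([[ 0.0228072 , -0.99973742, -0.00221916, -0.09810399],
       [ 0.99681646,  0.02257082,  0.076469  , -0.5669519 ],
       [-0.07639884, -0.00395614,  0.99706949, -0.93117833],
       [ 0.        ,  0.        ,  0.        ,  1.        ]])}
{'time_s': 0.1, 'joint_positions': array([-7.39960947e+01,  3.02753852e+01,  8.21484693e+01, -2.57467510e-04,
        6.76891760e+01, -1.02263018e+01]), 'qvel': array([ 0.06642094, -0.09445221, -0.21036528,  0.00766337, -0.04640441,
        0.02070997]), 'tau': array([-7.19170730e-04, -4.40984309e+01, -1.77150947e+01,  6.35460787e-02,
        5.34066057e-02, -4.93628238e-05]), 'position': array([ 0.27608858, -0.55998494,  0.22165396]), 'tcp_rot': array([[ 8.97024816e-01,  4.41979840e-01, -5.47889899e-04],
       [ 4.41980044e-01, -8.97022881e-01,  1.89514900e-03],
       [ 3.46147876e-04, -1.94215208e-03, -9.99998054e-01]]), 'force': array([ 0.56240342,  0.49006013, -0.18656863]), 'moment': array([-0.02106838,  0.03183438, -0.03887497]), 'grasp_force': 0.0, 'opening': 0.9980677215715815}
```

View pics/scene0.png

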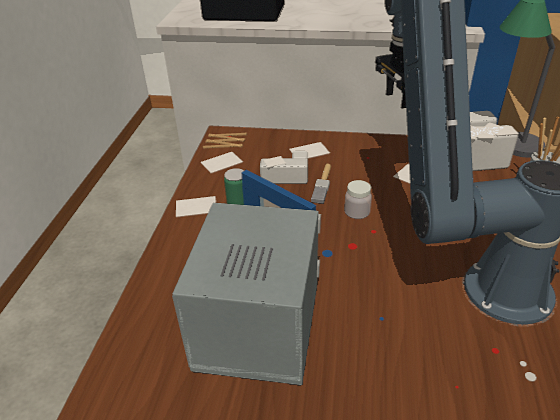

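View pics/top0.png

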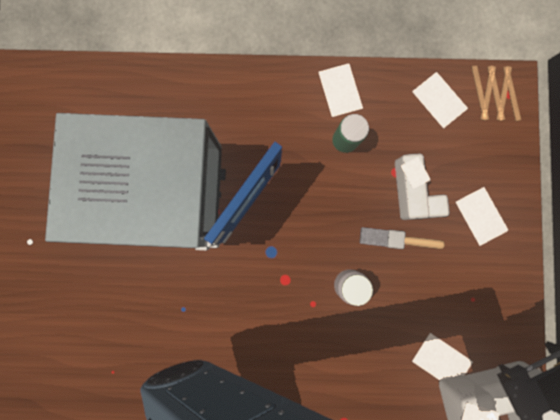

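The top view shows the cabinet at left, top-face corners about (57,114), (205,121), (198,247), (47,240). The blue door's hinge is near (208,243) and its free edge near (279,150). Can (352,130), foam (415,190), brush (400,240) and jar (355,288) lie to the right.

```bash
cat > h.py <<'E'
import cv2,numpy as np
def ray(c,u,v,z):
    M=c["camera_from_world"];f=210/np.tan(np.radians(c["fovy"]/2))
    R=M[:3,:3];o=-R.T@M[:3,3];d=R.T@np.array([(u-c["cx"])/f,-(v-c["cy"])/f,-1])
    return o+d*(z-o[2])/d[2]
def door(c,hinge=None):
    h=cv2.cvtColor(c["color"],cv2.COLOR_BGR2HSV)
    m=cv2.inRange(h,(100,120,60),(125,255,255))
    k=cv2.findContours(m,cv2.RETR_EXTERNAL,cv2.CHAIN_APPROX_NONE)[0]
    k=max(k,key=cv2.contourArea)
    return m,k
E
python3 - <<'E'
from rig import *
from h import *
c=capture("top")
m,k=door(c)
print("box",cv2.boxPoints(cv2.minAreaRect(k)).round(),cv2.contourArea(k), cv2.approxPolyDP(k,3,True)[:,0].tolist())
P=[ray(c,*p,.25)[:2] for p in((57,114),(205,121),(198,247),(47,240))]
print("cab",np.round(P,3),[np.linalg.norm(P[i]-P[i-1]).round(3) for i in range(4)])
for n,u,v,z in(("hinge",208,240,.246),("edge",279,149,.246),("can",354,127,.118),("jar",357,290,.09),("foam",410,170,.07),("foam2",447,207,.07),("brush",362,238,.01),("brush2",442,244,.01)): print(n,ray(c,u,v,z).round(3))
x,y,w,hh=cv2.boundingRect(k)
cv2.imwrite("pics/crop.png",cv2.resize(c["color"][110:265,190:300],None,fx=5,fy=3.8,interpolation=cv2.INTER_CUBIC) if 0 else cv2.resize(c["color"][130:262,180:300],None,fx=4.5,fy=4.5,interpolation=cv2.INTER_CUBIC))
E
```

```text
box [[204. 238.]
 [274. 142.]
 [282. 147.]
 [212. 244.]] 990.5 [[277, 144], [266, 153], [205, 239], [211, 242], [279, 150]]
cab [[0.709 0.319]
 [0.702 0.042]
 [0.468 0.046]
 [0.475 0.322]] [np.float64(0.234), np.float64(0.277), np.float64(0.233), np.float64(0.275)]
hinge [0.481 0.029 0.246]
edge [ 0.653 -0.097  0.246]
can [ 0.733 -0.262  0.118]
jar [ 0.376 -0.277  0.09 ]
foam [ 0.649 -0.401  0.07 ]
foam2 [ 0.565 -0.485  0.07 ]
brush [ 0.49  -0.305  0.01 ]
brush2 [ 0.48  -0.499  0.01 ]
```

View pics/crop.png

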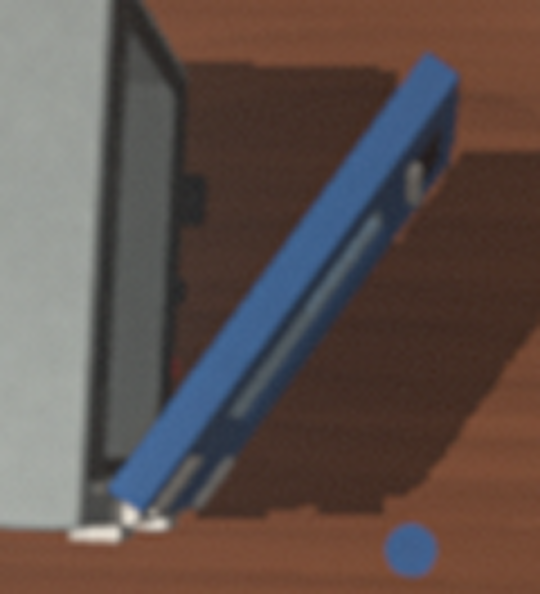

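```bash
cat >> h.py <<'E'
A0=np.radians(-1.1)
H=np.array([.479,.030])
def pose(th,r,d):
    a=A0-th; u=np.array([np.cos(a),np.sin(a)]); n=np.array([-u[1],u[0]])
    return H+r*u+d*n, np.degrees(a)
def plan(base,yaw,rows,r,d,z):
    for th in rows:
        p,a=pose(th,r,d); q=100*(np.r_[p,z]-base)
        print(round(th,3),q.round(1).tolist(),round(a-yaw))
def status(s):
    R=s["tcp_rot"];p=s["position"];v=p[:2]-H
    return s["time_s"],p.round(4),np.degrees(np.arctan2(R[1,1],R[0,1])).round(1),s["force"].round(1)
E
python3 - <<'E'
from rig import *
from h import *
c=capture("top")
h=ray(c,207.8,240,.246);e=ray(c,278.9,143.8,.246);print(h,e,np.linalg.norm(h-e))
v=(e-h)[:2];print("theta",A0-np.arctan2(v[1],v[0]))
print(status(read_state()))
s=read_state()
plan(s["position"],-63.8,[.6],.165,.04,.29)
E
```

```text
[0.48134784 0.02967782 0.246     ] [ 0.66269388 -0.09647409  0.246     ] 0.22090878201268282
theta 0.5885964934406255
(0.2, array([ 0.2761, -0.5602,  0.2219]), np.float64(-63.8), array([ 0.4, -0.5, -1. ]))
0.6 [36.0, 52.7, 6.8] 28
```

Request:
{"fn": "jog_arm", "kwargs": {"delta_pos": [[0,0,4],[2,3,7],[6,9,7],[10,15,7],[14,21,7],[18,27,7],[22,33,7],[26,39,7],[30,45,7],[34,50,7],[36,52.7,7],[36,52.7,7]], "turn": [0,0,5,10,15,20,24,28,28,28,28,28], "grip": [1,1,1,1,1,1,1,1,1,1,1,1]}}

```text
time_s: 1.7
position: [0.6374, -0.0308, 0.2922]
tcp_rot: [[0.583, 0.813, -0.0], [0.813, -0.583, 0.0], [0.0, -0.0, -1.0]]
force: [0.1, -1.0, -0.7]
opening: 0.01
grasp_force: 0.0
```

```bash
python3 - <<'E'
from rig import *
from h import *
s=read_state();print(status(s),s["opening"])
for n in("top","scene"):
    cv2.imwrite(f"pics/{n}1.png",capture(n)["color"])
a=cv2.imread("pics/top1.png")[60:300,100:420];b=cv2.imread("pics/scene1.png")[100:340,150:450]
cv2.imwrite("pics/b1.png",np.hstack([cv2.resize(a,(400,300)),cv2.resize(b,(375,300))]))
E
```

```text
(1.7, array([ 0.6374, -0.0308,  0.2922]), np.float64(-35.6), array([ 0.1, -1. , -0.7])) 0.010166049467944884
```

View pics/b1.png

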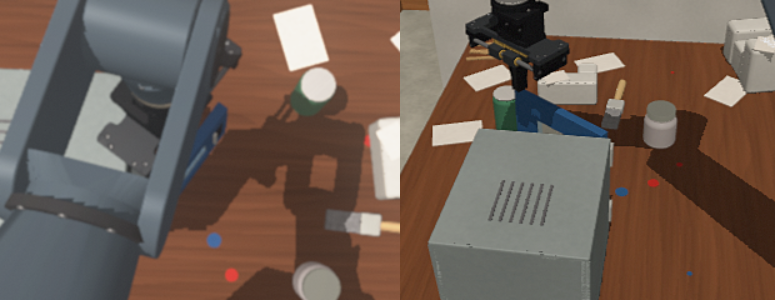

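The side-by-side shows the closed fingers above the gap between the door's inner face and the cabinet, clear of both. The can and other things are undisturbed.

Request:
{"fn": "jog_arm", "kwargs": {"delta_pos": [[0,0,-2],[0,0,-4],[0,0,-6],[0,0,-8],[0,0,-8.7],[0,0,-8.7]], "turn": [0,0,0,0,0,0], "grip": [1,1,1,1,1,1]}}

```text
time_s: 2.55
position: [0.6358, -0.0342, 0.2053]
tcp_rot: [[0.585, 0.811, -0.001], [0.811, -0.585, 0.0], [-0.001, -0.001, -1.0]]
force: [-0.2, 0.7, -0.1]
opening: 0.002
grasp_force: 0.0
```

```bash
python3 - <<'E'
from rig import *
from h import *
s=read_state();t,p,y,f=status(s);print(t,p,y,f)
plan(np.r_[.637,-.031,.205],-35.8,np.arange(.6,1.0,.04),.165,.0195,.205)
E
```

```text
2.55 [ 0.6358 -0.0342  0.2053] -35.8 [-0.2  0.7 -0.1]
0.6 [-1.2, -1.9, 0.0] 0
0.64 [-1.6, -2.5, 0.0] -2
0.68 [-1.9, -3.0, 0.0] -4
0.72 [-2.3, -3.6, 0.0] -7
0.76 [-2.7, -4.1, 0.0] -9
0.8 [-3.1, -4.6, 0.0] -11
0.84 [-3.5, -5.1, 0.0] -13
0.88 [-4.0, -5.6, 0.0] -16
0.92 [-4.5, -6.1, 0.0] -18
0.96 [-5.0, -6.5, 0.0] -20
```

Request:
{"fn": "jog_arm", "kwargs": {"delta_pos": [[-0.3,-0.4,0],[-0.6,-0.8,0],[-0.8,-1.2,0],[-1.1,-1.6,0],[-1.3,-1.9,0],[-1.5,-2.2,0],[-1.6,-2.5,0],[-1.8,-2.8,0],[-2.0,-3.0,0],[-2.2,-3.3,0],[-2.4,-3.5,0],[-2.6,-3.8,0]], "turn": [0,0,0,0,-1,-2,-3,-4,-5,-6,-7,-9], "grip": [1,1,1,1,1,1,1,1,1,1,1,1]}}

```text
time_s: 4.05
position: [0.6102, -0.0718, 0.2055]
tcp_rot: [[0.706, 0.709, 0.0], [0.709, -0.706, -0.0], [0.0, 0.0, -1.0]]
force: [0.8, 0.9, -0.6]
opening: 0.008
grasp_force: 0.7
```

```bash
python3 - <<'E'
from rig import *
from h import *
print(status(read_state()))
cv2.imwrite("pics/top2.png",capture("top")["color"]);cv2.imwrite("pics/scene2.png",capture("scene")["color"])
a=cv2.imread("pics/top2.png")[60:300,100:420];b=cv2.imread("pics/scene2.png")[100:340,150:450]
cv2.imwrite("pics/b2.png",np.hstack([cv2.resize(a,(400,300)),cv2.resize(b,(375,300))]))
plan(np.r_[.610,-.072,.206],-44.8,np.arange(.76,1.2,.02),.165,.0195,.206)
E
```

```text
(4.05, array([ 0.6102, -0.0718,  0.2055]), np.float64(-44.9), array([ 0.8,  0.9, -0.6]))
0.76 [0.0, -0.0, 0.0] 0
0.78 [-0.2, -0.3, 0.0] -1
0.8 [-0.4, -0.5, 0.0] -2
0.82 [-0.6, -0.8, 0.0] -3
0.84 [-0.8, -1.0, 0.0] -4
0.86 [-1.1, -1.3, 0.0] -6
0.88 [-1.3, -1.5, 0.0] -7
0.9 [-1.5, -1.7, 0.0] -8
0.92 [-1.8, -2.0, 0.0] -9
0.94 [-2.0, -2.2, 0.0] -10
0.96 [-2.3, -2.4, 0.0] -11
0.98 [-2.5, -2.6, 0.0] -12
1.0 [-2.8, -2.8, 0.0] -14
1.02 [-3.1, -3.0, 0.0] -15
1.04 [-3.3, -3.2, 0.0] -16
1.06 [-3.6, -3.4, 0.0] -17
1.08 [-3.9, -3.6, 0.0] -18
1.1 [-4.1, -3.8, 0.0] -19
1.12 [-4.4, -4.0, 0.0] -20
1.14 [-4.7, -4.1, 0.0] -22
1.16 [-5.0, -4.3, 0.0] -23
1.18 [-5.3, -4.5, 0.0] -24
```

View pics/b2.png

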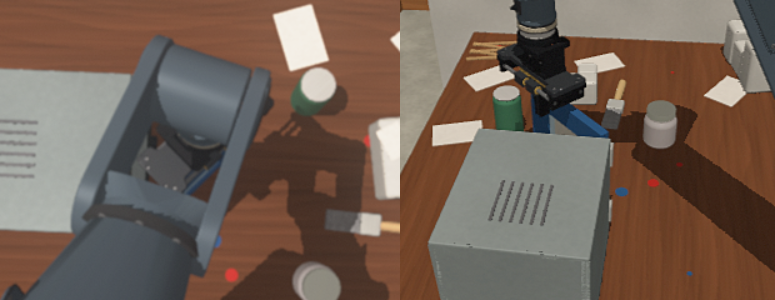

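The door has swung with the fingers (scene view: blue panel at (570,120), cleared from the can); the contact force is about 1 N. I'll go on slowly.

Request:
{"fn": "jog_arm", "kwargs": {"delta_pos": [[-0.1,-0.2,0],[-0.2,-0.3,0],[-0.3,-0.4,0],[-0.4,-0.5,0],[-0.5,-0.7,0],[-0.6,-0.8,0],[-0.7,-0.9,0],[-0.8,-1.0,0],[-1.0,-1.2,0],[-1.1,-1.3,0],[-1.2,-1.4,0],[-1.3,-1.5,0]], "turn": [0,-1,-1,-2,-3,-3,-4,-4,-5,-6,-6,-7], "grip": [1,1,1,1,1,1,1,1,1,1,1,1]}}

```text
time_s: 5.65
position: [0.5974, -0.0868, 0.2057]
tcp_rot: [[0.786, 0.618, 0.001], [0.618, -0.786, -0.0], [0.0, 0.001, -1.0]]
force: [1.3, -0.1, 1.0]
opening: 0.005
grasp_force: 0.5
```

Request:
{"fn": "jog_arm", "kwargs": {"delta_pos": [[-0.1,-0.1,0],[-0.2,-0.2,0],[-0.4,-0.3,0],[-0.5,-0.5,0],[-0.6,-0.6,0],[-0.7,-0.7,0],[-0.9,-0.8,0],[-1.0,-0.9,0],[-1.1,-1.0,0],[-1.2,-1.1,0],[-1.4,-1.2,0],[-1.5,-1.3,0]], "turn": [0,-1,-1,-2,-3,-3,-4,-4,-5,-6,-6,-7], "grip": [1,1,1,1,1,1,1,1,1,1,1,1]}}

```text
time_s: 7.15
position: [0.5833, -0.0995, 0.2057]
tcp_rot: [[0.855, 0.518, 0.002], [0.518, -0.855, 0.0], [0.002, 0.001, -1.0]]
force: [5.5, 1.8, -0.6]
opening: 0.007
grasp_force: 2.6
```

```bash
python3 - <<'E'
from rig import *
from h import *
print(status(read_state()))
plan(np.r_[.582,-.100,.206],-58.8,np.arange(1.0,1.64,.02),.165,.0195,.206)
E
```

```text
(7.15, array([ 0.5833, -0.0995,  0.2057]), np.float64(-58.8), array([ 5.5,  1.8, -0.6]))
1.0 [0.0, -0.0, 0.0] 0
1.02 [-0.3, -0.2, 0.0] -1
1.04 [-0.5, -0.4, 0.0] -2
1.06 [-0.8, -0.6, 0.0] -3
1.08 [-1.1, -0.8, 0.0] -4
1.1 [-1.3, -1.0, 0.0] -5
1.12 [-1.6, -1.2, 0.0] -6
1.14 [-1.9, -1.3, 0.0] -8
1.16 [-2.2, -1.5, 0.0] -9
1.18 [-2.5, -1.7, 0.0] -10
1.2 [-2.8, -1.8, 0.0] -11
1.22 [-3.1, -2.0, 0.0] -12
1.24 [-3.4, -2.1, 0.0] -13
1.26 [-3.7, -2.2, 0.0] -14
1.28 [-4.0, -2.4, 0.0] -16
1.3 [-4.3, -2.5, 0.0] -17
1.32 [-4.6, -2.6, 0.0] -18
1.34 [-4.9, -2.7, 0.0] -19
1.36 [-5.2, -2.8, 0.0] -20
1.38 [-5.6, -2.9, 0.0] -21
1.4 [-5.9, -3.0, 0.0] -23
1.42 [-6.2, -3.1, 0.0] -24
1.44 [-6.5, -3.2, 0.0] -25
1.46 [-6.8, -3.3, 0.0] -26
1.48 [-7.2, -3.3, 0.0] -27
1.5 [-7.5, -3.4, 0.0] -28
1.52 [-7.8, -3.4, 0.0] -29
1.54 [-8.2, -3.5, 0.0] -31
1.56 [-8.5, -3.5, 0.0] -32
1.58 [-8.8, -3.5, 0.0] -33
1.6 [-9.2, -3.6, 0.0] -34
1.62 [-9.5, -3.6, 0.0] -35
```

Request:
{"fn": "jog_arm", "kwargs": {"delta_pos": [[-0.1,-0.1,0],[-0.2,-0.1,0],[-0.3,-0.2,0],[-0.4,-0.3,0],[-0.5,-0.3,0],[-0.5,-0.4,0],[-0.6,-0.5,0],[-0.7,-0.5,0],[-0.8,-0.6,0],[-0.9,-0.7,0],[-1.0,-0.7,0],[-1.1,-0.8,0]], "turn": [0,-1,-1,-1,-2,-2,-2,-3,-3,-3,-4,-4], "grip": [1,1,1,1,1,1,1,1,1,1,1,1]}}

```text
time_s: 8.65
position: [0.5713, -0.1076, 0.2057]
tcp_rot: [[0.889, 0.457, 0.0], [0.457, -0.889, 0.0], [0.0, 0.0, -1.0]]
force: [3.8, 1.6, 2.9]
opening: 0.004
grasp_force: 2.2
```

Request:
{"fn": "jog_arm", "kwargs": {"delta_pos": [[-0.1,-0.1,0],[-0.2,-0.1,0],[-0.3,-0.2,0],[-0.4,-0.2,0],[-0.5,-0.3,0],[-0.6,-0.4,0],[-0.7,-0.4,0],[-0.8,-0.5,0],[-0.9,-0.6,0],[-1.0,-0.6,0],[-1.1,-0.7,0],[-1.2,-0.7,0]], "turn": [0,-1,-1,-2,-2,-2,-3,-3,-4,-4,-5,-5], "grip": [1,1,1,1,1,1,1,1,1,1,1,1]}}

```text
time_s: 10.15
position: [0.5592, -0.115, 0.2055]
tcp_rot: [[0.926, 0.378, 0.0], [0.378, -0.926, -0.001], [-0.0, 0.001, -1.0]]
force: [3.9, -0.7, 0.7]
opening: 0.002
grasp_force: 1.9
```

Request:
{"fn": "jog_arm", "kwargs": {"delta_pos": [[-0.1,0,0],[-0.2,-0.1,0],[-0.3,-0.1,0],[-0.4,-0.2,0],[-0.5,-0.2,0],[-0.6,-0.3,0],[-0.7,-0.3,0],[-0.8,-0.4,0],[-0.9,-0.4,0],[-1.0,-0.5,0],[-1.1,-0.5,0],[-1.2,-0.6,0]], "turn": [0,-1,-1,-2,-2,-2,-3,-3,-4,-4,-4,-4], "grip": [1,1,1,1,1,1,1,1,1,1,1,1]}}

```text
time_s: 11.65
position: [0.5487, -0.1196, 0.2055]
tcp_rot: [[0.95, 0.312, 0.003], [0.312, -0.95, 0.002], [0.004, -0.001, -1.0]]
force: [9.5, 3.4, -1.9]
opening: 0.0
grasp_force: 4.7
```

Request:
{"fn": "jog_arm", "kwargs": {"delta_pos": [[-0.1,0,0],[-0.2,-0.1,0],[-0.3,-0.1,0],[-0.4,-0.2,0],[-0.5,-0.2,0],[-0.5,-0.2,0],[-0.6,-0.3,0],[-0.7,-0.3,0],[-0.8,-0.4,0],[-0.9,-0.4,0],[-1.0,-0.5,0],[-1.1,-0.5,0]], "turn": [0,-1,-1,-2,-2,-2,-3,-3,-4,-4,-4,-5], "grip": [1,1,1,1,1,1,1,1,1,1,1,1]}}

```text
time_s: 13.15
position: [0.5379, -0.1246, 0.2055]
tcp_rot: [[0.974, 0.228, 0.004], [0.228, -0.974, 0.002], [0.004, -0.001, -1.0]]
force: [9.4, 2.1, -2.1]
opening: 0.005
grasp_force: 4.6
```

Request:
{"fn": "jog_arm", "kwargs": {"delta_pos": [[-0.1,0,0],[-0.2,-0.1,0],[-0.3,-0.1,0],[-0.4,-0.1,0],[-0.5,-0.2,0],[-0.6,-0.2,0],[-0.7,-0.2,0],[-0.8,-0.3,0],[-0.9,-0.3,0],[-1.0,-0.3,0],[-1.1,-0.4,0],[-1.2,-0.4,0]], "turn": [0,-1,-1,-1,-2,-2,-2,-3,-3,-3,-4,-4], "grip": [1,1,1,1,1,1,1,1,1,1,1,1]}}

```text
time_s: 14.65
position: [0.526, -0.1289, 0.2055]
tcp_rot: [[0.987, 0.16, 0.004], [0.16, -0.987, 0.001], [0.004, -0.001, -1.0]]
force: [9.1, 1.1, -3.3]
opening: 0.005
grasp_force: 4.6
```

Request:
{"fn": "jog_arm", "kwargs": {"delta_pos": [[-0.05,0,0],[-0.1,0,0],[-0.2,0,0],[-0.25,-0.1,0],[-0.3,-0.1,0],[-0.35,-0.1,0],[-0.35,-0.1,0],[-0.35,-0.1,0]], "turn": [0,0,-1,-1,-1,-1,-1,-1], "grip": [1,1,1,1,1,1,1,1]}}

```text
time_s: 15.65
position: [0.5205, -0.1303, 0.2054]
tcp_rot: [[0.99, 0.143, -0.001], [0.143, -0.99, 0.001], [-0.0, -0.001, -1.0]]
force: [4.7, -0.6, -0.3]
opening: 0.004
grasp_force: 2.1
```

Request:
{"fn": "jog_arm", "kwargs": {"delta_pos": [[-0.05,0,0],[-0.1,0,0],[-0.2,0,0],[-0.25,-0.1,0],[-0.3,-0.1,0],[-0.4,-0.1,0],[-0.4,-0.1,0],[-0.4,-0.1,0]], "turn": [0,0,-1,-1,-1,-1,-1,-1], "grip": [1,1,1,1,1,1,1,1]}}

```text
time_s: 16.65
position: [0.5164, -0.1314, 0.2054]
tcp_rot: [[0.992, 0.126, -0.001], [0.126, -0.992, 0.001], [-0.001, -0.001, -1.0]]
force: [3.1, -0.1, -0.6]
opening: 0.005
grasp_force: 2.0
```

Request:
{"fn": "jog_arm", "kwargs": {"delta_pos": [[-0.1,0,0],[-0.15,0,0],[-0.2,0,0],[-0.3,0,0],[-0.35,-0.1,0],[-0.4,-0.1,0],[-0.45,-0.1,0],[-0.45,-0.1,0]], "turn": [0,0,-1,-1,-1,-1,-1,-1], "grip": [1,1,1,1,1,1,1,1]}}

```text
time_s: 17.65
position: [0.5123, -0.1323, 0.2054]
tcp_rot: [[0.994, 0.108, 0.0], [0.108, -0.994, 0.001], [0.0, -0.001, -1.0]]
force: [5.5, 1.6, -2.1]
opening: 0.002
grasp_force: 2.6
```

Request:
{"fn": "jog_arm", "kwargs": {"delta_pos": [[-0.1,0,0],[-0.15,0,0],[-0.2,0,0],[-0.3,0,0],[-0.35,0,0],[-0.35,0,0],[-0.35,0,0],[-0.35,0,0],[-0.35,0,0]], "turn": [0,0,-1,-1,-1,-1,-1,-1,-1], "grip": [1,1,1,1,1,1,1,1,1]}}

```text
time_s: 18.77
position: [0.5118, -0.1326, 0.2055]
tcp_rot: [[0.996, 0.09, 0.007], [0.09, -0.996, 0.0], [0.007, 0.001, -1.0]]
force: [11.8, 1.7, -6.3]
opening: 0.005
grasp_force: 6.0
```

Request:
{"fn": "jog_arm", "kwargs": {"delta_pos": [[0,0,0],[0,0,0],[0,0,0],[0,0,0],[0,0,0],[0,0,0],[0,0,0],[0,0,0]], "turn": [0,0,0,0,0,0,0,0], "grip": [1,1,1,1,1,1,1,1]}}

```text
time_s: 19.77
position: [0.5118, -0.1326, 0.2056]
tcp_rot: [[0.996, 0.09, 0.007], [0.09, -0.996, -0.0], [0.007, 0.001, -1.0]]
force: [12.1, 1.9, -7.2]
opening: 0.008
grasp_force: 6.0
```

```bash
python3 - <<'E'
from rig import *
from h import *
s=read_state();print(status(s),s["qvel"].round(2))
cv2.imwrite("pics/top3.png",capture("top")["color"]);cv2.imwrite("pics/scene3.png",capture("scene")["color"])
a=cv2.imread("pics/top3.png")[60:300,100:420];b=cv2.imread("pics/scene3.png")[100:340,150:450]
cv2.imwrite("pics/b3.png",np.hstack([cv2.resize(a,(400,300)),cv2.resize(b,(375,300))]))
E
```

```text
(19.775, array([ 0.5118, -0.1326,  0.2056]), np.float64(-84.8), array([12.1,  1.9, -7.2])) [-0.03  0.05  0.06  0.02 -0.08 -0.1 ]
```

View pics/b3.png

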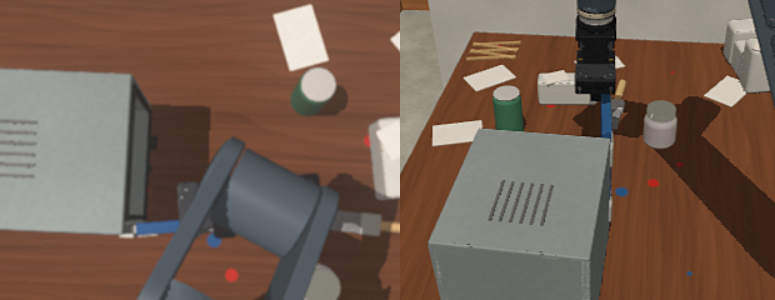

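The view shows the door standing perpendicular to the cabinet front (blue strip at (170,230) in the top view), with 12 N not dying away for 1 s, so it's on its stop. The bystanders are in place. Now I'll back off, lift and go over to the outer side.

```bash
python3 - <<'E'
from h import *
b=np.r_[.5085,-.1325,.206]
plan(b,-84.8,[1.47],.165,.05,.29)
plan(b,-84.8,[1.47],.165,-.05,.29)
plan(b,-84.8,[1.47],.165,-.0195,.206)
E
```

```text
1.47 [3.4, 0.2, 8.4] -1
1.47 [-6.6, -0.6, 8.4] -1
1.47 [-3.5, -0.4, 0.0] -1
```

Request:
{"fn": "jog_arm", "kwargs": {"delta_pos": [[0.5,0,0],[1.5,0,0],[3,0,0],[3,0,4],[3,0,8.4],[0,0,9],[-4,0,9],[-6.8,0,9],[-6.8,0,9]], "turn": [0,0,0,0,0,0,0,0,0], "grip": [1,1,1,1,1,1,1,1,1]}}

```text
time_s: 21.0
position: [0.4393, -0.1322, 0.2957]
tcp_rot: [[0.996, 0.09, -0.001], [0.09, -0.996, 0.001], [-0.001, -0.001, -1.0]]
force: [0.4, -1.1, 0.4]
opening: 0.003
grasp_force: 0.0
```

Request:
{"fn": "jog_arm", "kwargs": {"delta_pos": [[0,0,-3],[0,0,-6],[0,0,-9],[0.5,0,-9],[1,0,-9],[1.5,0,-9],[2,0,-9],[2.5,0,-9],[3,0,-9],[3.5,0,-9],[4,0,-9]], "turn": [0,0,0,0,0,0,0,0,0,0,0], "grip": [1,1,1,1,1,1,1,1,1,1,1]}}

```text
time_s: 22.38
position: [0.4803, -0.1322, 0.2054]
tcp_rot: [[0.996, 0.091, -0.002], [0.091, -0.996, 0.001], [-0.002, -0.001, -1.0]]
force: [-2.6, 0.1, 1.3]
opening: 0.004
grasp_force: 0.9
```

```bash
python3 - <<'E'
from rig import *
from h import *
print(status(read_state()))
b=np.r_[.4805,-.1325,.206]
plan(b,-84.8,np.arange(1.45,0.1,-.05),.165,-.0195,.206)
plan(b,-84.8,np.arange(.1,-.07,-.02),.165,-.0195,.206)
E
```

```text
(22.375, array([ 0.4803, -0.1322,  0.2054]), np.float64(-84.8), array([-2.6,  0.1,  1.3]))
1.45 [-0.4, -0.4, 0.0] 1
1.4 [0.4, -0.4, 0.0] 3
1.35 [1.2, -0.3, 0.0] 6
1.3 [2.1, -0.2, 0.0] 9
1.25 [2.9, -0.1, 0.0] 12
1.2 [3.7, 0.1, 0.0] 15
1.15 [4.5, 0.3, 0.0] 18
1.1 [5.3, 0.6, 0.0] 21
1.05 [6.1, 0.8, 0.0] 24
1.0 [6.8, 1.2, 0.0] 26
0.95 [7.6, 1.5, 0.0] 29
0.9 [8.3, 1.9, 0.0] 32
0.85 [9.0, 2.4, 0.0] 35
0.8 [9.7, 2.9, 0.0] 38
0.75 [10.3, 3.4, 0.0] 41
0.7 [11.0, 3.9, 0.0] 44
0.65 [11.6, 4.5, 0.0] 46
0.6 [12.2, 5.1, 0.0] 49
0.55 [12.7, 5.7, 0.0] 52
0.5 [13.2, 6.4, 0.0] 55
0.45 [13.7, 7.0, 0.0] 58
0.4 [14.1, 7.8, 0.0] 61
0.35 [14.5, 8.5, 0.0] 64
0.3 [14.9, 9.2, 0.0] 67
0.25 [15.2, 10.0, 0.0] 69
0.2 [15.5, 10.8, 0.0] 72
0.15 [15.8, 11.5, 0.0] 75
0.1 [16.0, 12.4, 0.0] 78
0.08 [16.1, 12.7, 0.0] 79
0.06 [16.1, 13.0, 0.0] 80
0.04 [16.2, 13.3, 0.0] 81
0.02 [16.3, 13.7, 0.0] 83
-0.0 [16.3, 14.0, 0.0] 84
-0.02 [16.4, 14.3, 0.0] 85
-0.04 [16.4, 14.6, 0.0] 86
-0.06 [16.4, 15.0, 0.0] 87
```

Request:
{"fn": "jog_arm", "kwargs": {"delta_pos": [[0.3,-0.4,0],[0.6,-0.4,0],[0.9,-0.3,0],[1.2,-0.3,0]], "turn": [2,4,5,6], "grip": [1,1,1,1]}}

```text
time_s: 22.88
position: [0.4929, -0.1355, 0.2055]
tcp_rot: [[0.981, 0.196, -0.0], [0.196, -0.981, 0.0], [-0.0, -0.0, -1.0]]
force: [-1.4, 0.1, -0.2]
opening: 0.007
grasp_force: 0.7
```

Free. The numbers below are the table's, less (1.2, -0.3, 6).

Request:
{"fn": "jog_arm", "kwargs": {"delta_pos": [[0.5,0.05,0],[0.9,0.1,0],[1.7,0.2,0],[2.5,0.4,0],[3.3,0.6,0],[4.1,0.9,0],[4.9,1.1,0],[5.6,1.5,0],[6.4,1.8,0],[7.1,2.2,0],[7.8,2.7,0],[8.5,3.2,0]], "turn": [1,3,6,9,12,15,18,20,23,26,29,32], "grip": [1,1,1,1,1,1,1,1,1,1,1,1]}}

```text
time_s: 24.38
position: [0.5782, -0.1036, 0.2054]
tcp_rot: [[0.727, 0.687, -0.0], [0.687, -0.727, -0.001], [-0.0, 0.0, -1.0]]
force: [-1.5, -1.3, -1.2]
opening: 0.006
grasp_force: 1.1
```

Request:
{"fn": "jog_arm", "kwargs": {"delta_pos": [[0.6,0.5,0],[1.3,1.0,0],[1.9,1.6,0],[2.5,2.2,0],[3.0,2.8,0],[3.5,3.5,0],[4.0,4.1,0],[4.4,4.9,0],[4.8,5.6,0],[5.0,6.0,0],[5.2,6.3,0]], "turn": [3,6,8,11,14,17,20,23,26,28,29], "grip": [1,1,1,1,1,1,1,1,1,1,1]}}

```text
time_s: 25.75
position: [0.6303, -0.0404, 0.2058]
tcp_rot: [[0.304, 0.953, 0.001], [0.953, -0.304, -0.0], [0.0, 0.001, -1.0]]
force: [-0.7, -0.8, 0.8]
opening: 0.007
grasp_force: 0.6
```

```bash
python3 - <<'E'
from rig import *
from h import *
print(status(read_state()))
b=np.r_[.4805+.149,-.1325+.092,.206]
plan(b,-17.8,np.arange(.3,-.09,-.02),.165,-.0195,.206)
cv2.imwrite("pics/top4.png",capture("top")["color"]);cv2.imwrite("pics/scene4.png",capture("scene")["color"])
a=cv2.imread("pics/top4.png")[60:300,100:420];b=cv2.imread("pics/scene4.png")[100:340,150:450]
cv2.imwrite("pics/b4.png",np.hstack([cv2.resize(a,(400,300)),cv2.resize(b,(375,300))]))
E
```

```text
(25.75, array([ 0.6303, -0.0404,  0.2058]), np.float64(-17.7), array([-0.7, -0.8,  0.8]))
0.3 [0.0, 0.0, 0.0] 0
0.28 [0.1, 0.3, 0.0] 1
0.26 [0.3, 0.6, 0.0] 2
0.24 [0.4, 0.9, 0.0] 3
0.22 [0.5, 1.2, 0.0] 4
0.2 [0.6, 1.6, 0.0] 5
0.18 [0.7, 1.9, 0.0] 6
0.16 [0.8, 2.2, 0.0] 8
0.14 [0.9, 2.5, 0.0] 9
0.12 [1.0, 2.8, 0.0] 10
0.1 [1.1, 3.2, 0.0] 11
0.08 [1.2, 3.5, 0.0] 12
0.06 [1.2, 3.8, 0.0] 13
0.04 [1.3, 4.1, 0.0] 14
0.02 [1.4, 4.5, 0.0] 16
-0.0 [1.4, 4.8, 0.0] 17
-0.02 [1.5, 5.1, 0.0] 18
-0.04 [1.5, 5.4, 0.0] 19
-0.06 [1.5, 5.8, 0.0] 20
-0.08 [1.5, 6.1, 0.0] 21
```

View pics/b4.png

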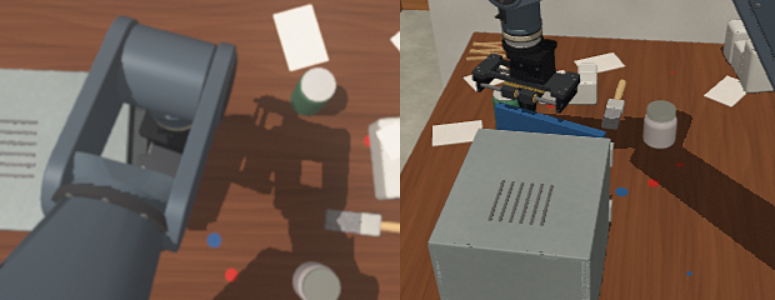

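The door is about 0.3 rad from shut, with the fingers on its outer face (scene view (540,115)) and about 1 N. I'll ease it on to the gasket.

Request:
{"fn": "jog_arm", "kwargs": {"delta_pos": [[0.1,0.3,0],[0.3,0.6,0],[0.4,0.9,0],[0.5,1.2,0],[0.6,1.5,0],[0.7,1.8,0],[0.8,2.1,0],[0.9,2.4,0],[0.9,2.6,0],[1.0,2.7,0],[1.0,2.8,0]], "turn": [1,2,3,4,5,6,7,8,9,9,10], "grip": [1,1,1,1,1,1,1,1,1,1,1]}}

```text
time_s: 27.22
position: [0.6397, -0.0125, 0.2054]
tcp_rot: [[0.134, 0.991, -0.0], [0.991, -0.134, 0.0], [0.0, -0.0, -1.0]]
force: [-0.2, -0.8, -0.3]
opening: 0.005
grasp_force: 0.5
```

Request:
{"fn": "jog_arm", "kwargs": {"delta_pos": [[0,0.1,0],[0,0.2,0],[0,0.3,0],[0.1,0.4,0],[0.1,0.5,0],[0.1,0.6,0],[0.1,0.7,0],[0.2,0.8,0],[0.2,0.9,0],[0.2,1.0,0]], "turn": [0,1,1,1,2,2,2,3,3,3], "grip": [1,1,1,1,1,1,1,1,1,1]}}

```text
time_s: 28.48
position: [0.6415, -0.0039, 0.2056]
tcp_rot: [[0.083, 0.997, -0.001], [0.997, -0.083, -0.002], [-0.002, -0.0, -1.0]]
force: [-0.9, -6.3, -0.1]
opening: 0.003
grasp_force: 2.7
```

Request:
{"fn": "jog_arm", "kwargs": {"delta_pos": [[0,0.1,0],[0,0.2,0],[0,0.25,0],[0.1,0.3,0],[0.1,0.4,0],[0.1,0.5,0]], "turn": [0,1,1,1,2,2], "grip": [1,1,1,1,1,1]}}

```text
time_s: 29.22
position: [0.6426, 0.001, 0.2056]
tcp_rot: [[0.048, 0.999, -0.0], [0.999, -0.048, -0.002], [-0.002, -0.0, -1.0]]
force: [-0.2, -5.5, -0.8]
opening: 0.008
grasp_force: 2.7
```

Request:
{"fn": "jog_arm", "kwargs": {"delta_pos": [[0,0.05,0],[0,0.1,0],[0,0.15,0],[0,0.2,0],[0,0.25,0],[0,0.3,0]], "turn": [0,1,1,1,1,1], "grip": [1,1,1,1,1,1]}}

```text
time_s: 29.98
position: [0.6433, 0.0044, 0.2056]
tcp_rot: [[0.031, 1.0, 0.001], [1.0, -0.031, -0.002], [-0.002, 0.001, -1.0]]
force: [1.0, -5.4, -1.1]
opening: 0.004
grasp_force: 2.4
```

Still dragging on the gasket, so not firm yet.

Request:
{"fn": "jog_arm", "kwargs": {"delta_pos": [[0,0.05,0],[0,0.1,0],[0,0.15,0],[0,0.2,0],[0,0.25,0],[0,0.25,0]], "turn": [0,0,0,0,0,0], "grip": [1,1,1,1,1,1]}}

```text
time_s: 30.72
position: [0.6435, 0.0071, 0.2056]
tcp_rot: [[0.031, 1.0, 0.002], [1.0, -0.031, -0.001], [-0.001, 0.002, -1.0]]
force: [2.6, -4.8, -1.4]
opening: 0.006
grasp_force: 2.3
```

Request:
{"fn": "jog_arm", "kwargs": {"delta_pos": [[0,0.05,0],[0,0.1,0],[0,0.15,0],[0,0.2,0],[0,0.2,0],[0,0.2,0]], "turn": [0,0,0,0,0,0], "grip": [1,1,1,1,1,1]}}

```text
time_s: 31.48
position: [0.6437, 0.0092, 0.2056]
tcp_rot: [[0.031, 1.0, 0.002], [1.0, -0.031, -0.001], [-0.001, 0.002, -1.0]]
force: [2.2, -5.1, -2.3]
opening: 0.003
grasp_force: 2.3
```

Request:
{"fn": "jog_arm", "kwargs": {"delta_pos": [[0,0.05,0],[0,0.1,0],[0,0.15,0],[0,0.2,0],[0,0.2,0],[0,0.2,0]], "turn": [0,0,0,0,0,0], "grip": [1,1,1,1,1,1]}}

```text
time_s: 32.22
position: [0.6438, 0.011, 0.2056]
tcp_rot: [[0.031, 1.0, 0.002], [1.0, -0.031, -0.001], [-0.001, 0.002, -1.0]]
force: [2.9, -5.3, -3.0]
opening: 0.003
grasp_force: 2.5
```

Request:
{"fn": "jog_arm", "kwargs": {"delta_pos": [[0,0.05,0],[0,0.1,0],[0,0.15,0],[0,0.15,0],[0,0.15,0],[0,0.15,0]], "turn": [0,0,0,0,0,0], "grip": [1,1,1,1,1,1]}}

```text
time_s: 32.98
position: [0.6439, 0.0115, 0.2056]
tcp_rot: [[0.03, 1.0, 0.002], [1.0, -0.03, -0.003], [-0.003, 0.003, -1.0]]
force: [2.4, -7.3, -1.8]
opening: 0.004
grasp_force: 3.7
```

Request:
{"fn": "jog_arm", "kwargs": {"delta_pos": [[0,0.05,0],[0,0.1,0],[0,0.15,0],[0,0.15,0],[0,0.15,0],[0,0.15,0]], "turn": [0,0,0,0,0,0], "grip": [1,1,1,1,1,1]}}

```text
time_s: 33.72
position: [0.6439, 0.0117, 0.2057]
tcp_rot: [[0.03, 1.0, 0.002], [1.0, -0.03, -0.006], [-0.005, 0.003, -1.0]]
force: [3.2, -10.3, -2.7]
opening: 0.006
grasp_force: 5.1
```

Firm: 1.5 mm more command moved it 0.2 mm, and the force rose to 10 N. I'll back off and look.

Request:
{"fn": "jog_arm", "kwargs": {"delta_pos": [[0,-0.5,0],[0,-2,0],[0,-5,0],[0,-8,3],[-2,-12,8],[-4,-18,8],[-7,-24,8],[-11,-29,8],[-15,-34,8],[-19,-39,8],[-23,-43,8],[-23,-43,8]], "turn": [0,0,0,0,0,0,0,0,0,0,0,0], "grip": [1,1,1,1,1,1,1,1,1,1,1,1]}}

```text
time_s: 35.22
position: [0.4099, -0.4179, 0.2856]
tcp_rot: [[0.037, 0.999, -0.0], [0.999, -0.037, 0.0], [0.0, -0.0, -1.0]]
force: [0.2, 0.6, -0.1]
opening: 0.008
grasp_force: 0.0
```

```bash
python3 - <<'E'
from rig import *
from h import *
print(status(read_state()))
c=capture("top");m,k=door(c);print(cv2.contourArea(k),cv2.boundingRect(k))
cv2.imwrite("pics/b5.png",cv2.resize(c["color"][60:330,20:470],None,fx=1.7,fy=1.7))
E
```

```text
(35.225, array([ 0.4099, -0.4179,  0.2856]), np.float64(-2.1), array([ 0.2,  0.6, -0.1]))
968.0 (201, 122, 16, 119)
```

View pics/b5.png

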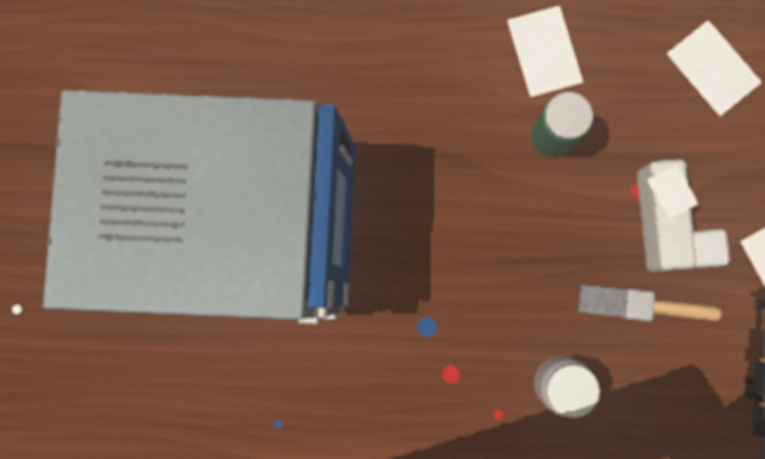

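The door lies flush and parallel to the cabinet front (blue strip from (325,105) to (317,308)). The can, foam, brush and jar are where they were, and the arm is clear.

```bash
python3 -c "
from rig import *
print(hand_in())"
```

```text
the job is handed in; nothing more can be done
None
```

The job is handed in: I eased the door open to its stop (about 1.47 rad), leaned on it at 12 N for a second, then pressed it shut on its gasket until firm at 10 N, with the other items undisturbed and the arm clear at 35 s (no verdict was returned).

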